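Load the fixings caddy and park it

ROBOT

A 7-joint arm with a two-finger parallel gripper is mounted at the origin on the work surface. World frame = base frame: x ahead of the robot, y to its left, z up, the work surface at z = 0. Lengths are in mm, angles in rad, forces in N, time in s.
With the tool pointing down it reaches from about 400 to 850 mm from the base axis. Payload 4.5 kg.
Tool frame: the origin (TCP) lies at the very end of the fingers, on their centre line; the grasp point (between the pads) lies 19 mm behind it; x points along the fingers, z is the direction in which the jaws open and shut, and the axes are right-handed (so a half turn about x gives the same grasp; the last joint's range is limited). The gripper opens to 88 mm and grips with 3 to 60 N. Pads are 18 mm wide; open, the fingers measure 123 mm over their backs; the gripper's body (75 mm by 187 mm) begins 45 mm behind the grasp point.
Start: joints at [1.19, 0.689, -0.195, 1.565, 0.157, 0.902, -0.215], TCP at [251.91, -572.01, 238.743] pointing down, gripper open.
Joint ranges: [-3.01, 3.01], [-0.46, 2.08], [-1.47, 1.51], [0.13, 2.56], [-1, 4.14], [0.04, 2.09], [-2.66, 2.66]. Speed limits (rad/s): [2.57, 2.57, 3.14, 3.14, 3.14, 3.14, 3.14].

INTERFACE

Orientations are given as a unit quaternion [w, x, y, z].
In Python, from plant import r gives the robot as it stands. Calls block until the motion is done:
- r.move_pose(position, orientation): joint-space move of the TCP to a pose.
- r.line_to(position, velocity=150, rot=None, stop_force=None): straight line of the TCP; rot=None keeps the orientation; velocity is the mean speed in mm/s. With stop_force (N) it stops when the force on the tool has changed by that much, and returns True; else False.
- r.move_joints(angles): joint-space move.
- r.gripper_open() and r.gripper_close(): open the fingers fully, or close them until they stop; the grip force is fixed at half the most.
- r.wait(seconds).
- r.ik(position, orientation): joint angles nearest the present ones, or None.
- r.grab_frame(name): name is "side" or "top"; returns a dict with "frame" (420x560x3 uint8, red, green, blue), "depth" (420x560 float32, mm along the optical axis (not along the pixel's ray), 0 where there is no reading), "fx", "fy", "cx", "cy" (pixels), "k1" (the pictures are not rectified: a ray, as slopes to the right and down, at radius r is drawn at 1 + k1 r^2 times it, then the intrinsics apply), "xyz" and "rotation" of the camera in the world. Camera axes: x right, y down, z forward; pixel columns grow to the right and rows downward; lengths in mm; the calibration is good to about 2 mm. A picture is of the moment at which its call begins.
A pose or a line that the arm cannot do raises r.Unreachable and nothing moves.
- r.finish_job(): hands the job in, once; it reports no verdict.
Readings, each from a call of its own:
- r.get_time_s(): time.
- r.get_joint_positions(): joint angles.
- r.get_qvel(): joint speeds.
- r.get_joint_efforts(): joint torques, N m.
- r.get_eef_pos(): TCP position.
- r.get_eef_rot(): TCP orientation.
- r.get_contact_force(): force on the tool from outside, world axes, zero at the start.
- r.get_torque(): the same for the moment, N m.
- r.get_width(): finger opening in mm.
Only numpy, scipy, OpenCV 4.12 (cv2) and the standard library are available. Lean on these libraries where they do the work, as an engineer would, in place of code of your own. Each camera call takes 0.05 s, during which the arm holds its last target.

TASK

Lift the yellow-lidded tub up over the front rail of the low rack and set it gently upright in the blue tray of the little wheeled caddy. Then roll the caddy on its own wheels, pushing it off until both swivel castors trail straight behind their pivots, and only then steer it nose first, the way the arrow points, into the yellow-taped bay; leave it let go of, centred and square in the bay with its castors still trailing straight and the tub standing in the tray. Never lift or tip the caddy, and do not disturb the other tubs, the bin or the carton.

Things in the scene. Friction and masses are not known exactly. Their poses are not given: they have to be found in the camera images.
- caddy: Small trolley: dark deck 170 x 90 mm, 42 mm high, blue tray in front, push handle behind; 0.7 to 1.4 kg. Origin below deck centre at bench level; +x to the nose, +y to its left. Fixed wheels at x -70, y +-52 mm (it turns about the point under the handle); swivel castor pivots at x +60, y +-55 mm. Spans x -85..+90, y +-70 mm; castors turned sideways reach y +-85 mm.
- caddy_handle (a point): Centre of the handle's crossbar: rigid level black bar, 14 x 14 mm in section, 96 mm long along the caddy's y, 130 mm above the bench, 70 mm behind the caddy's origin, on two 10 mm square posts at y = +-42 mm (74 mm free between them). Axes as the caddy.
- caddy_tray (a point): Centre of the tray's inner floor, 46 mm above the bench, 30 mm ahead of the caddy's origin. The open blue tray is 98 mm (along x) by 82 mm inside, walls 4 mm thick, rim 26 mm above this floor. Axes as the caddy.
- castor_left (a joint): Swivel angle (rad) of the left front castor, counter-clockwise from above: 0 (or whole turns) = wheel trailing straight behind its pivot, towards the handle; pi = wheel ahead of it. Turns freely without end. Trail 16 mm: about 100 mm of straight forward rolling brings it round.
- castor_right (a joint): The same for the right front castor.
- castor_left_wheel (a point): Centre of the left castor's wheel (28 mm diameter, black tyre, orange hub), 14 mm above the bench, 16 mm behind its pivot. Its x axis turns with the castor and points from the wheel to the pivot side, so it agrees with the caddy's x when trailing straight.
- castor_right_wheel (a point): The same for the right castor.
- tub_center (a point): The tub to load: white body, yellow lid and yellow band, 60 mm in diameter, 105 mm tall, straight-sided, 0.25 to 0.6 kg. The point is its centre, half-way up; z along its axis. It stands in any one of the rack's three places.
- grey_tub_center (a point): Bystander on the rack: grey tub with black lid and band, 60 mm in diameter, 105 mm tall, straight-sided, 0.25 to 0.6 kg. The point is its centre, half-way up; z along its axis.
- blue_tub_center (a point): Bystander on the rack: white tub with blue lid and band, 60 mm in diameter, 105 mm tall, straight-sided, 0.25 to 0.6 kg. The point is its centre, half-way up; z along its axis.
- rack: Low fixed rack, open above. Origin under its centre at bench level, front to its -x. Board 12 mm thick, 120 (x) by 300 (y) mm, top 62 mm above the bench; end panels 10 mm thick at y +-155 mm, 102 mm high; front rail 6 mm thick at x -60 mm, its top 102 mm above the bench (40 mm over the board); rear stop at x +60 mm, top 82 mm. Three tubs stand 95 mm apart along y, near x = 0.
- bay: Parking bay of flat yellow tape on the bench, 230 x 180 mm inside, open at its rear, with an arrow. Origin at its centre on the bench, where the caddy's origin belongs; +x points along the arrow, the way the caddy's nose must point.
- bin: Bystander: open dark-blue bin with screws, 130 x 90 x 60 mm high (x, y, z), 0.6 kg, loose beside the bay. Origin: centre of its underside.
- carton: Bystander: cardboard carton 80 x 65 x 60 mm high (x, y, z), 0.35 kg, loose, near the mouth of the bay. Origin: centre of its underside.
There are look-alikes about, which are no part of the job. Of the things that look like the caddy, the smaller one is meant.

How it is judged:
By the outcome, as a careful person would: the job done as asked, in the order asked, and still so for the second after the job is handed in, with the robot touching nothing.
It also fails if it takes over 61 s, if anything falls off the work surface, if the arm or the gripper's body presses on something with over 40 N, if the wrist force passes 120 N, or if a joint passes its speed limit or range.

## Working session

There is one attempt and no reset: what is moved stays moved. The work goes in short steps, each a Python script; the robot and the scene stay as the last script left them, time stands still between calls to the robot, and variables do not carry over. Pictures are saved under pics/ and viewed, and the job is handed in when it is done.

```bash
ls; mkdir -p pics; cat > h.py <<'E'
import numpy as np, cv2, pickle
def snap(r,name,tag):
    g=r.grab_frame(name); pickle.dump(g,open(f'{tag}.pkl','wb'))
    cv2.imwrite(f'pics/{tag}.png',g['frame'][:,:,::-1]); return g
def ray(g,u,v):
    xd=(u-g['cx'])/g['fx']; yd=(v-g['cy'])/g['fy']
    rd=np.hypot(xd,yd); rr=rd
    for _ in range(30): rr=rd/(1+g['k1']*rr**2)
    s=rr/rd if rd>0 else 1
    R=np.array(g['rotation']); 
    if R.size==4:
        from scipy.spatial.transform import Rotation
        R=Rotation.from_quat(np.roll(R.ravel(),-1)).as_matrix()
    return np.array([xd*s,yd*s,1.0]),R,np.array(g['xyz'])
def onz(g,u,v,z):
    d,R,o=ray(g,u,v); w=R@d; return o+w*(z-o[2])/w[2]
def dep(g,u,v):
    d,R,o=ray(g,u,v); return o+R@d*g['depth'][int(round(v)),int(round(u))]
def proj(g,p):
    d,R,o=ray(g,0,0); c=R.T@(np.array(p)-o); x,y=c[:2]/c[2]; f=1+g['k1']*(x*x+y*y)
    return g['fx']*x*f+g['cx'],g['fy']*y*f+g['cy']
def crop(g,u0,v0,u1,v1,k,tag):
    im=g['frame'][v0:v1,u0:u1,::-1]
    cv2.imwrite(f'pics/{tag}.png',cv2.resize(im,None,fx=k,fy=k,interpolation=cv2.INTER_CUBIC))
E
python3 - <<'E'
from plant import r
from h import *
for n in('top','side'):
    g=snap(r,n,n+'0'); print({k:v for k,v in g.items() if k not in('frame','depth')})
print(r.get_time_s(),r.get_eef_rot(),r.get_width())
E
```

```text
pics
{'fx': 462.8644272464389, 'fy': 462.8644272464389, 'cx': 274.88793631432276, 'cy': 210.03393516736384, 'k1': -0.07072735366327802, 'xyz': array([ 253.7567845 ,  -44.68583155, 1179.45446802]), 'rotation': array([-0.06956907,  0.71321776, -0.69533898,  0.05462851])}
{'fx': 391.8905215746999, 'fy': 391.8905215746999, 'cx': 281.57377779017145, 'cy': 201.01031305241065, 'k1': 0.013128040870338007, 'xyz': array([ 19.77683429, 607.15846084, 583.34608149]), 'rotation': array([ 0.15029914, -0.24645316,  0.83961653, -0.46012509])}
0.1 [ 0.59174244  0.38659265  0.59275917 -0.38603571] 88.34943210765732
```

View pics/top0.png

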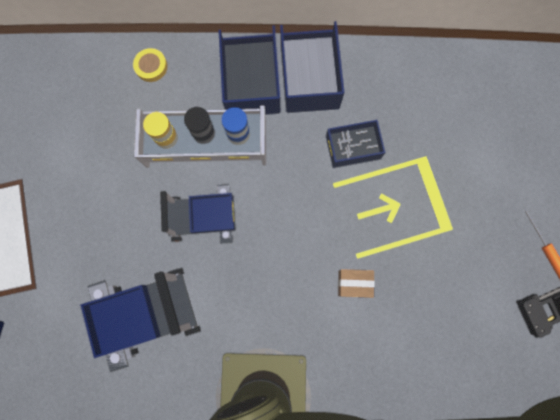

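View pics/side0.png

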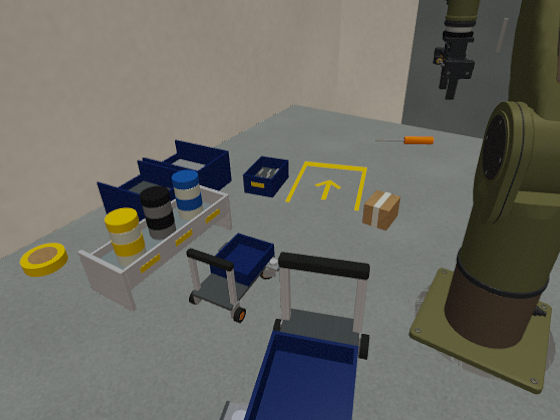

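The top view shows the yellow tub in the rack's left place at about (158,127). The small caddy is at (200,213) with its nose to the right, the bay at (395,207), the bin at (355,143) and the carton at (357,283). Next I'll enlarge these.

```bash
python3 - <<'E'
from h import *
g=pickle.load(open('top0.pkl','rb')); s=pickle.load(open('side0.pkl','rb'))
crop(g,125,90,285,250,5,'c1'); crop(g,315,110,475,310,4*0.98,'c2'); crop(s,170,180,310,330,4,'c3')
for n,u,v,z in [('tubtop',158,122,167),('arrow tip',400,207,0),('rear opening L',334,186,0),('R',357,256,0),('frontL',425,160,0),('frontR',450,228,0)]:
    print(n,onz(g,u,v,z).round(1))
E
```

```text
tubtop [635.1 257.1 167. ]
arrow tip [ 478.7 -340.8    0. ]
rear opening L [ 530.4 -169.4    0. ]
R [ 349.3 -228.8    0. ]
frontL [ 606.9 -410.2    0. ]
frontR [ 426.7 -469.7    0. ]
```

View pics/c1.png

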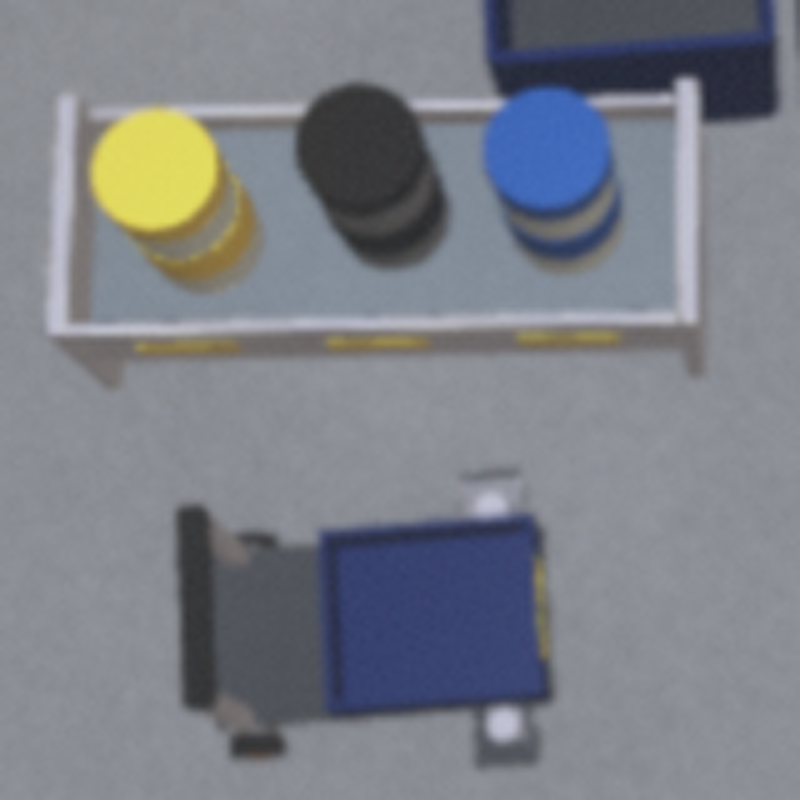

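View pics/c2.png

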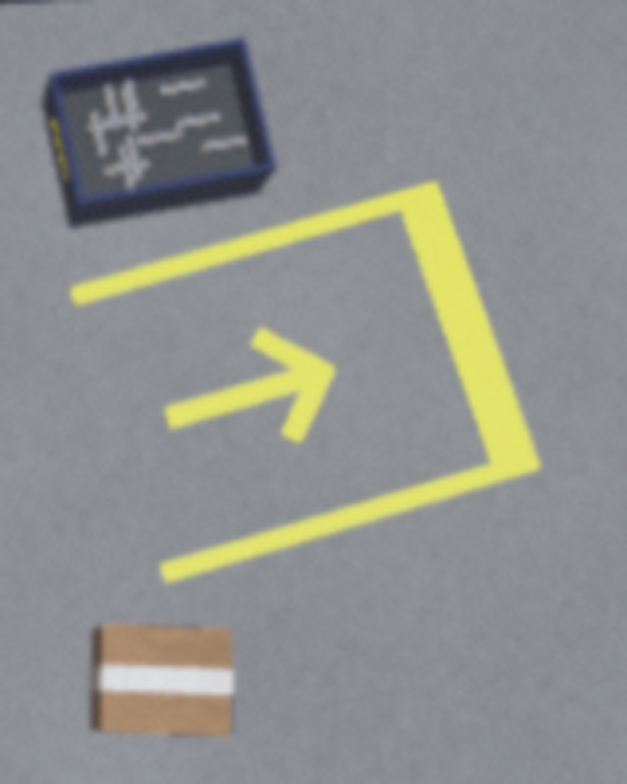

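View pics/c3.png

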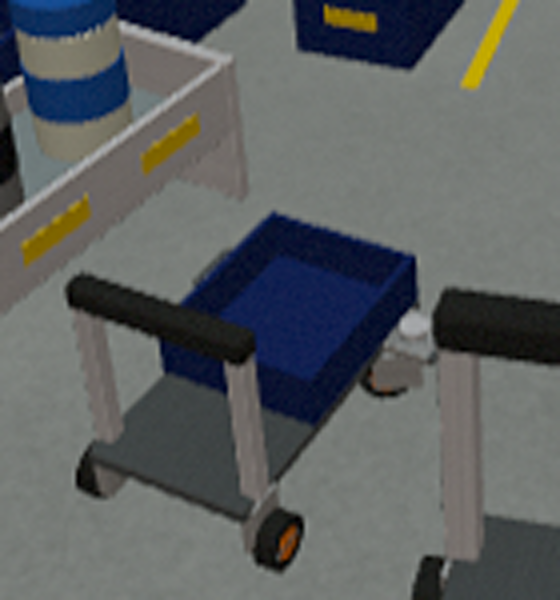

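```bash
cat > fit0.py <<'E'
from h import *
from scipy.optimize import least_squares
g=pickle.load(open('top0.pkl','rb')); s=pickle.load(open('side0.pkl','rb'))
c1=lambda x,y:(125+(x+.5)/5-.5,90+(y+.5)/5-.5)
c2=lambda x,y:(315+(x+.5)/3.92-.5,110+(y+.5)/3.92-.5)
print('tub',onz(g,*c1(155,170),167), 'depth',dep(g,*c1(155,170)))
print('grey',onz(g,*c1(360,146),167),'blue',onz(g,*c1(548,149),167))
rim=[(320,532),(540,516),(550,697),(328,715)]
P=np.array([onz(g,*c1(*p),72)[:2] for p in rim]); print('rim',P.round(1))
M=np.array([[-23,45],[83,45],[83,-45],[-23,-45]])
def fit(P,M):
    f=lambda q:(P-(q[:2]+M@np.array([[np.cos(q[2]),np.sin(q[2])],[-np.sin(q[2]),np.cos(q[2])]]))).ravel()
    a=least_squares(f,[P[:,0].mean(),P[:,1].mean(),-1.5]); return a.x,a.fun.reshape(-1,2).round(1)
q,e=fit(P,M); print('caddy',q,np.degrees(q[2]),e)
bp=[(77,303),(403,212),(489,462),(165,566)]
B=np.array([onz(g,*c2(*p),0)[:2] for p in bp]); print(B.round(1))
bm=np.array([[-115,90],[115,90],[115,-90],[-115,-90]])
b,e=fit(B,bm); print('bay',b,np.degrees(b[2]),e)
Rm=lambda a:np.array([[np.cos(a),-np.sin(a)],[np.sin(a),np.cos(a)]])
print('handle',q[:2]+Rm(q[2])@[-70,0],'goal handle',b[:2]+Rm(b[2])@[-70,0])
bar=[(178,508),(208,508),(214,705),(184,708)]
print('bar top',[onz(g,*c1(*p),137)[:2].round(1) for p in bar])
for n,p in [('carton',[(97,627),(230,628),(232,735),(97,733)])]: print(n,[onz(g,*c2(*p_),60)[:2].round(0) for p_ in p])
print('bin',[onz(g,*c2(*p_),60)[:2].round(0) for p_ in [(50,75),(245,40),(272,170),(72,207)]])
print('rack front rail',[onz(g,*c1(*p_),102)[:2].round(0) for p_ in [(50,330),(700,318)]])
# overlay
im=cv2.resize(g['frame'][:,:,::-1],None,fx=2,fy=2)
def dr(pts,z,c):
    pp=np.array([proj(g,[*p,z]) for p in pts]); cv2.polylines(im,[np.round(pp*2+.5).astype(int)],True,c,1)
dr(q[:2]+M@Rm(q[2]).T,72,(0,255,0)); dr(b[:2]+bm@Rm(b[2]).T,0,(0,0,255))
dr(q[:2]+np.array([[-77,48],[-63,48],[-63,-48],[-77,-48]])@Rm(q[2]).T,137,(0,255,255))
dr(q[:2]+np.array([[-85,45],[85,45],[85,-45],[-85,-45]])@Rm(q[2]).T,42,(255,255,0))
cv2.imwrite('pics/ov0.png',im[180:540,200:940])
E
python3 fit0.py
```

```text
tub [631.13292449 262.43473584 167.        ] depth [631.0967709  262.40531291 167.09699569]
grey [644.2323331  166.85474927 167.        ] blue [644.15529163  79.15916118 167.        ]
rim [[480.3 194.6]
 [490.7  86.4]
 [401.4  77.7]
 [389.9 185.3]]
caddy [437.54748193 165.82026866  -1.4699526 ] -84.2220802158467 [[ 0.3  1.4]
 [ 0.1 -1.4]
 [ 0.3 -1.1]
 [-0.6  1.1]]
[[ 527.9 -170.1]
 [ 596.1 -389.7]
 [ 427.4 -442. ]
 [ 354.4 -228.1]]
bay [ 476.46865231 -307.46168462   -1.25712477] -72.02794344056383 [[ 1.3  0.2]
 [-1.4 -0.7]
 [ 1.1  2.6]
 [-1.  -2.2]]
handle [430.50037963 235.46463921] goal handle [ 454.86993373 -240.87718675]
bar top [array([476.9, 247.9]), array([477.2, 233.8]), array([385.1, 224.7]), array([383.4, 238.5])]
carton [array([ 311., -177.]), array([ 312., -259.]), array([ 247., -259.]), array([ 247., -177.])]
bin [array([ 665., -146.]), array([ 692., -273.]), array([ 604., -289.]), array([ 577., -160.])]
rack front rail [array([572., 328.]), array([584.,   9.])]
```

View pics/ov0.png

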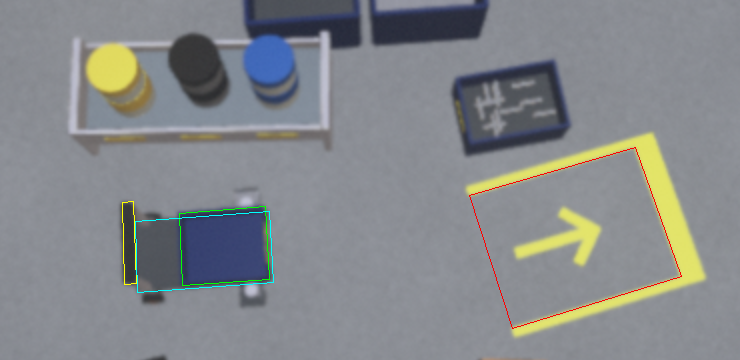

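```bash
cat >> h.py <<'E'
from scipy.spatial.transform import Rotation as Rn
def down(psi):
    x=np.array([0,0,-1.]);z=np.array([np.cos(psi),np.sin(psi),0]);y=np.cross(z,x)
    return np.roll(Rn.from_matrix(np.stack([x,y,z],1)).as_quat(),1)
E
python3 - <<'E'
from plant import r
from h import *
d=np.radians
q0=r.get_eef_rot(); print('z dir',Rn.from_quat(np.roll(q0,-1)).as_matrix()[:,2])
for n,p,a in [('tub',(631,262,118),5.8),('tubhi',(631,262,290),5.8),('tray',(441,128,110),5.8),('h',(430.5,235.5,111),-84.2),('m1',(443,111,111),-84.2),('m2',(435,-30,111),-98),('m3',(427,-155,111),-72),('end',(455,-241,111),-72),('endhi',(455,-241,200),-72)]:
    for o in (0,180):
        j=r.ik(np.array(p,float),down(d(a+o))); print(n,o,None if j is None else np.round(j,2))
# bay lines
g=pickle.load(open('top0.pkl','rb')); f=g['frame'].astype(int)
m=((f[:,:,0]>150)&(f[:,:,1]>150)&(f[:,:,2]<140)).astype(np.uint8); m[:150]=0;m[:,:320]=0
v,u=np.nonzero(m); W=np.array([onz(g,a,b,0)[:2] for a,b in zip(u,v)])
th=d(-72.03); c=np.array([476.5,-307.5]); 
for it in range(3):
    R=np.array([[np.cos(th),-np.sin(th)],[np.sin(th),np.cos(th)]]); L=(W-c)@R
    A=L[(L[:,1]>85)&(L[:,0]<95)];B=L[(L[:,1]<-85)&(L[:,0]<95)];F=L[(L[:,0]>105)&(abs(L[:,1])<75)]
    pa=np.polyfit(A[:,0],A[:,1],1);pb=np.polyfit(B[:,0],B[:,1],1)
    # inner front edge: per lateral strip min
    fe=[np.sort(F[abs(F[:,1]-t)<4][:,0])[:3].mean() for t in range(-70,71,10)]
    fl=np.polyfit(range(-70,71,10),fe,1)
    arr=L[(abs(L[:,1])<12)&(L[:,0]<10)&(L[:,0]>-60)]; pr=np.polyfit(arr[:,0],arr[:,1],1)
    print(pa,pb,fl,pr,'rear ends',A[:,0].min(),B[:,0].min(),'widths',np.ptp(A[:,1]),L[:,0].max())
    th+=(pa[0]+pb[0])/2; print(np.degrees(th))
E
```

```text
z dir [ 0.40304439 -0.91517897 -0.00163463]
tub 0 [-0.3   0.92 -0.33  1.46  0.36  0.82 -0.65]
tub 180 [ 0.06  1.2  -1.26  1.44  1.15  1.33  1.97]
tubhi 0 [-0.2   0.77 -0.56  1.29  0.41  1.19 -0.67]
tubhi 180 [ 0.04  0.97 -1.25  1.28  0.91  1.49  2.13]
tray 0 [-0.27  0.72 -0.18  2.17  0.43  0.29 -0.72]
tray 180 [-0.64  0.77  0.42  2.18 -0.92  0.37 -2.48]
h 0 [-0.74  0.76  0.24  2.09 -0.5   0.35 -1.56]
h 180 [-0.08  0.88 -0.88  2.05  1.06  0.75  0.02]
m1 0 [-0.39  0.72  0.07  2.18 -0.19  0.25 -1.62]
m1 180 [-0.04  0.75 -0.5   2.16  0.88  0.44  0.42]
m2 0 [-0.06  0.71  0.04  2.24 -0.12  0.2  -1.63]
m2 180 [ 0.29  0.75 -0.52  2.22  0.98  0.42  0.39]
m3 0 [ 0.28  0.71 -0.05  2.18  0.15  0.25 -1.16]
m3 180 [ 0.68  0.8  -0.71  2.16  1.04  0.57  1.06]
end 0 [ 0.44  0.75 -0.07  2.01  0.13  0.38 -0.99]
end 180 [ 0.87  0.87 -0.81  1.99  0.98  0.73  1.33]
endhi 0 [ 0.47  0.6  -0.12  1.94  0.12  0.61 -0.98]
endhi 180 [ 0.95  0.76 -0.96  1.91  0.8   0.91  1.47]
[2.25155736e-03 9.66807287e+01] [ 7.09646598e-02 -9.68889263e+01] [-3.62108164e-03  1.13622687e+02] [-0.00362946  0.23061227] rear ends -118.15470605212126 -147.8910599641341 widths 16.496646995257848 384.9295965348362
-69.93250988384906
[-3.43401637e-02  9.67319152e+01] [ 3.53907992e-02 -9.69162536e+01] [3.78993465e-02 1.13657561e+02] [-0.03769461  0.29301686] rear ends -114.64946279908709 -153.94040173037993 widths 22.632664484339685 375.11066841300124
-69.90241139341114
[-3.48632051e-02  9.67337005e+01] [ 3.48839728e-02 -9.69141256e+01] [3.66644123e-02 1.13767679e+02] [-0.03818385  0.2939164 ] rear ends -114.59883449124109 -154.02572614043817 widths 22.738960235471893 374.9660786153493
-69.9018164406437
```

```bash
python3 - <<'E'
from plant import r
from h import *
d=np.radians; o=down(d(5.8))
r.move_pose([631,262,260],o)
print(r.get_time_s(), r.get_eef_pos())
r.line_to([631,262,118],velocity=150,stop_force=8)
r.gripper_close(); print(r.get_width(),r.get_contact_force(),r.get_eef_pos(),r.get_time_s())
snap(r,'side','s1')
r.line_to([631,262,195],velocity=120)
print(r.get_width(),r.get_contact_force(),r.get_time_s())
snap(r,'side','s2')
E
```

```text
3.3083 [631.54585786 260.72742616 259.9434607 ]
59.54448964667883 [1.04443398 0.20222657 2.71832711] [631.72074383 262.15543586 118.48576701] 4.95
59.0407526836393 [-0.20402176  0.61478625 -5.50714986] 5.7917
```

View pics/s2.png

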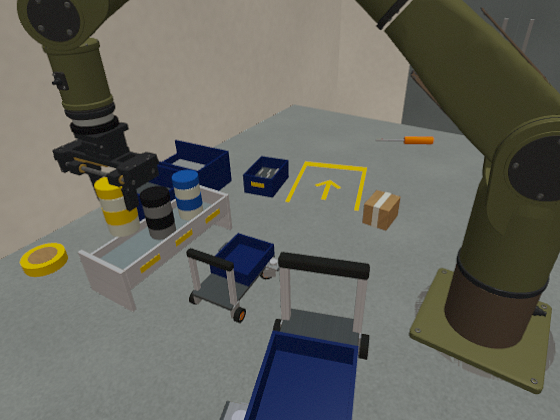

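The tub hangs upright in the jaws at about (118,205), clear of its neighbours. Next I'll carry it over to the tray.

```bash
python3 - <<'E'
from plant import r
from h import *
d=np.radians; o=down(d(5.8))
x,y=441.3,129.0
r.line_to([x,y,195],velocity=180)
r.line_to([x,y,112],velocity=120)
print('above',r.get_eef_pos(),r.get_width(),r.get_time_s()); 
print(r.line_to([x,y,99],velocity=20,stop_force=3),r.get_eef_pos(),r.get_contact_force(),r.get_time_s())
snap(r,'side','s3'); g=snap(r,'top','t3')
s=pickle.load(open('s3.pkl','rb')); crop(s,170,160,310,330,4,'s3c')
E
```

```text
above [441.75022391 129.42105088 112.30986101] 59.46235226121545 8.1167
True [441.45196284 129.01088466 101.87258584] [ 0.62322214 -0.75148165  4.93547772] 8.6417
```

View pics/s3c.png

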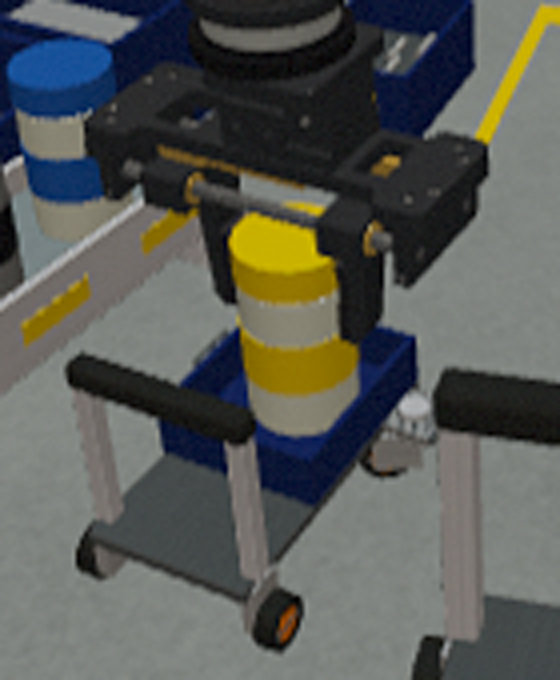

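The tub stands inside the tray, with its base near (300,425) in the crop, and the contact height matches the tray floor. I'll release it, retract and check.

```bash
python3 - <<'E'
from plant import r
from h import *
d=np.radians
r.gripper_open(); 
p=r.get_eef_pos(); r.line_to([p[0],p[1],180],velocity=120)
r.move_pose([431,300,200],down(d(-84.2)))
print(r.get_time_s(),r.get_eef_pos(),r.get_contact_force())
g=snap(r,'top','t4'); s=snap(r,'side','s4')
crop(g,125,90,285,250,5,'t4c'); crop(s,150,150,310,330,3.3,'s4c')
E
```

```text
11.35 [430.8664847  299.03119702 199.45253998] [-0.48693036  0.16150776 -0.52272836]
```

View pics/t4c.png

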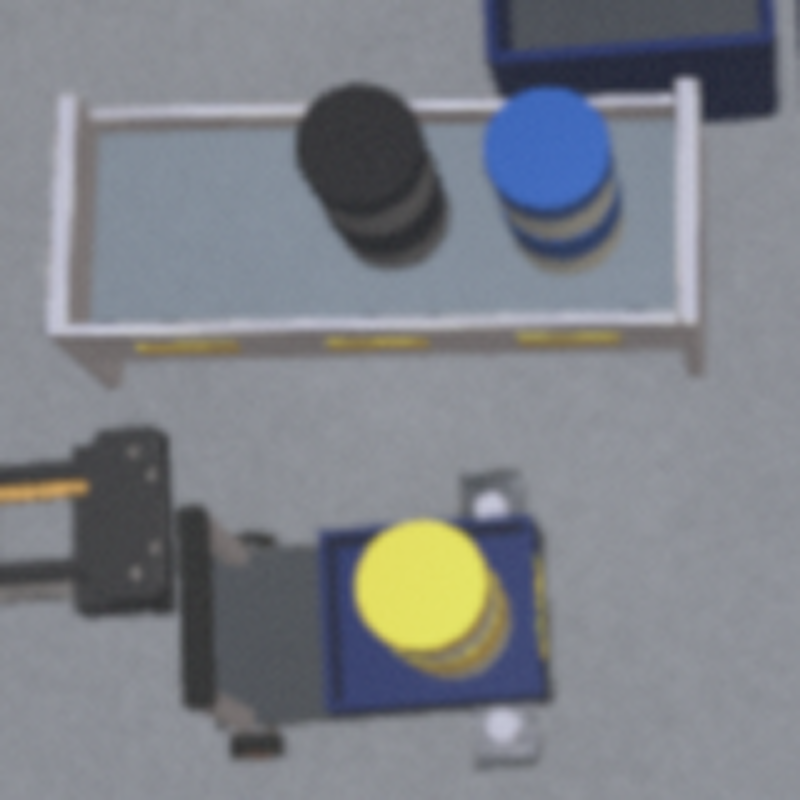

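View pics/s4c.png

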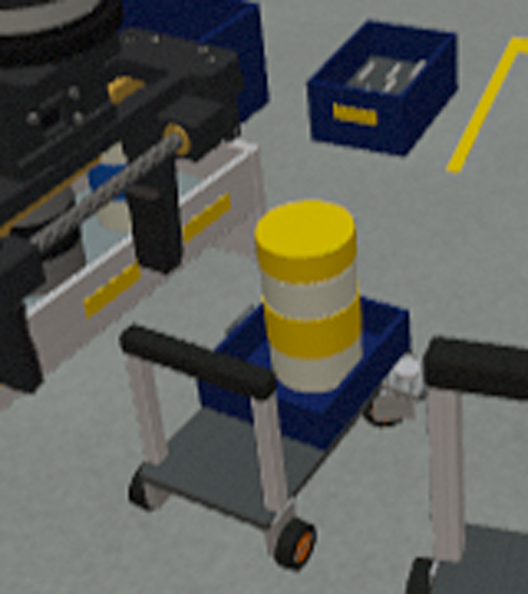

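The caddy hasn't moved and the tub stands upright in the tray. The castor wheels stick out sideways. I'll grip the crossbar and push straight off.

```bash
python3 - <<'E'
from plant import r
from h import *
d=np.radians; o=down(d(-84.2)); 
r.line_to([430.6,235.8,200],velocity=150,rot=o)
print(r.line_to([430.6,235.8,112],velocity=120,stop_force=8))
print('pre',r.get_eef_pos(),r.get_contact_force())
r.gripper_close(); print('grip',r.get_width(),r.get_eef_pos(),r.get_contact_force(),r.get_torque(),r.get_time_s())
h=np.array([np.cos(d(-84.2)),np.sin(d(-84.2))])
p=np.array([430.6,235.8])
for L in (20,135):
    q=p+h*L; r.line_to([*q,112],velocity=60 if L<30 else 80)
    print(L,r.get_eef_pos(),r.get_contact_force().round(1),r.get_torque().round(2),r.get_width(),r.get_time_s())
g=snap(r,'top','t5'); s=snap(r,'side','s5')
crop(g,160,140,320,260,5,'t5c'); crop(s,180,130,340,290,3.5,'s5c')
E
```

```text
False
pre [430.89131364 236.29599775 112.36287271] [-0.39802048 -0.03156936 -0.14826426]
grip 13.389859420879553 [430.63217168 235.90250115 112.00354369] [-0.09881413  1.00570158  0.1050636 ] [ 0.1283889  -0.00329406 -0.03339413] 14.025
20 [432.82684507 214.33303407 111.97045911] [ 1.1 -0.4 -0.7] [-0.15 -0.11 -0.04] 13.460650362216615 14.5083
135 [444.03856794 101.48766452 111.94399426] [ 0.7 -1.1  0.8] [-0.13 -0.06 -0.06] 13.46574908220603 16.0917
```

View pics/t5c.png

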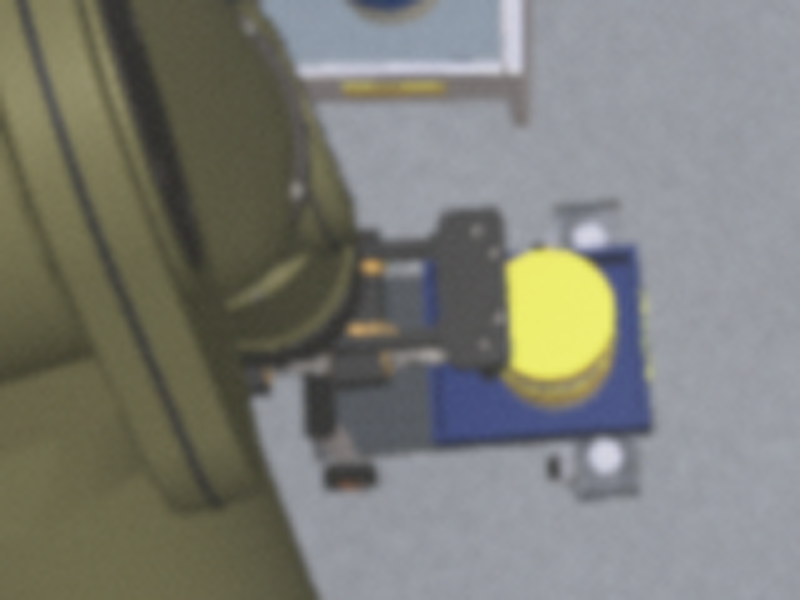

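View pics/s5c.png

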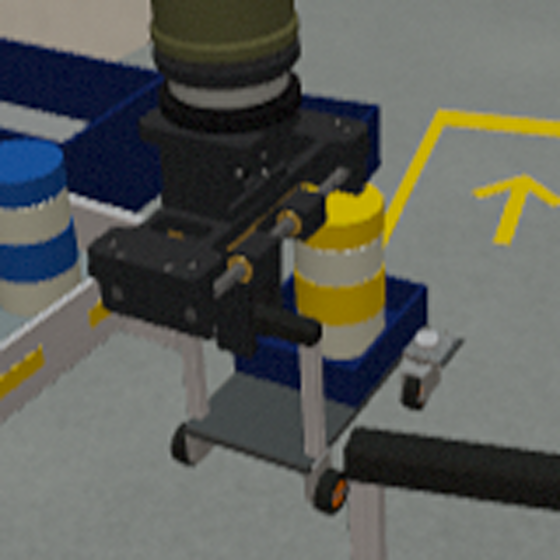

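```bash
cat > wh.py <<'E'
from h import *
def show(tag,cad,view,u0,v0,u1,v1,k,out):
    g=pickle.load(open(tag+'.pkl','rb')); im=cv2.resize(g['frame'][v0:v1,u0:u1,::-1],None,fx=k,fy=k,interpolation=cv2.INTER_CUBIC)
    c,s=np.cos(cad[2]),np.sin(cad[2])
    def P(x,y,z):
        u,v=proj(g,[cad[0]+c*x-s*y,cad[1]+s*x+c*y,z]); return int((u-u0+.5)*k),int((v-v0+.5)*k)
    for sy in (1,-1):
        # wheel outline trailing
        pts=[P(44+14*np.cos(t),sy*55,14+14*np.sin(t)) for t in np.linspace(0,6.28,30)]
        cv2.polylines(im,[np.array(pts)],True,(0,255,255),1)
        cv2.circle(im,P(60,sy*55,40),3,(0,255,0),1)
    for z,M in [(72,[(-23,45),(83,45),(83,-45),(-23,-45)])]:
        cv2.polylines(im,[np.array([P(*m,z) for m in M])],True,(0,255,0),1)
    cv2.imwrite(f'pics/{out}.png',im)
E
python3 - <<'E'
from wh import *
a=np.radians(-84.2); h=np.array([444.04,101.5]); q=[*(h+70*np.array([np.cos(a),np.sin(a)])),a]
show('t5',q,'top',200,160,320,260,6.5,'w5t'); show('s5',q,'side',210,200,330,290,6.5,'w5s')
E
```

```text
(no output)
```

View pics/w5t.png

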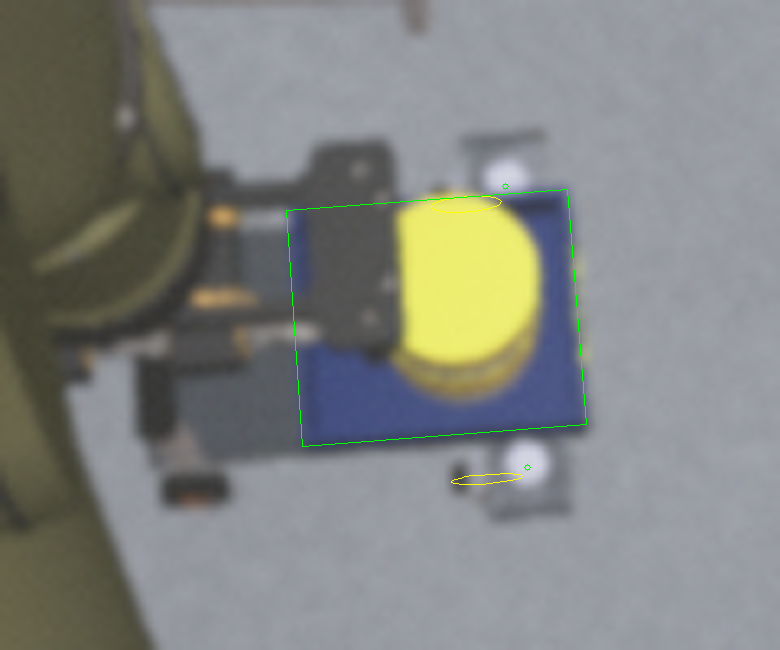

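View pics/w5s.png

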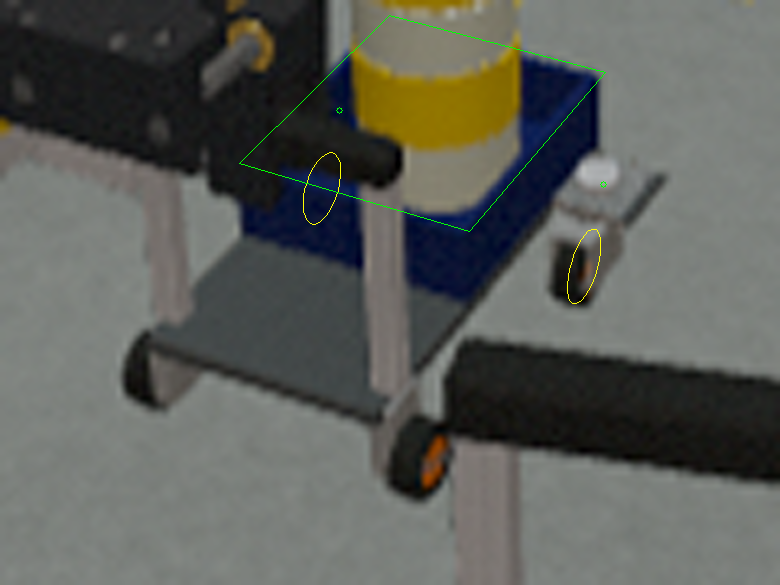

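The overlay fits the tray to within a pixel or so. Both wheels show behind their pivots, the right at (461,475) and the left just visible at (437,188). Now I'll steer along a curvature-continuous path that ends in an 85 mm straight.

```bash
cat > path.py <<'E'
import numpy as np
from scipy.interpolate import BPoly
def quint(p0,a0,p1,a1,k=1.0):
    L=np.hypot(*(p1-p0))*k
    t0=L*np.array([np.cos(a0),np.sin(a0)]);t1=L*np.array([np.cos(a1),np.sin(a1)])
    return BPoly.from_derivatives([0,1],[[p0,t0,0*p0],[p1,t1,0*p0]])
def path(p0,a0,g,ag,straight,n):
    h=np.array([np.cos(ag),np.sin(ag)]); e=g-h*straight
    b=quint(p0,a0,e,ag); t=np.linspace(0,1,400); v=b(t,1); w=b(t,2)
    kap=(v[:,0]*w[:,1]-v[:,1]*w[:,0])/np.hypot(*v.T)**3
    ts=np.linspace(0,1,n+1)[1:]; P=b(ts); V=b(ts,1)
    return P,np.arctan2(V[:,1],V[:,0]),kap
E
python3 - <<'E'
from path import *
d=np.radians
P,A,k=path(np.array([444.04,101.5]),d(-84.2),np.array([454.6,-239.8]),d(-72.1),85,12)
print(np.c_[P,np.degrees(A)].round(1),'Rmin',1/abs(k).max())
E
```

```text
[[ 445.9   79.8  -86.6]
 [ 446.2   58.1  -92.1]
 [ 444.2   36.1  -98.1]
 [ 440.    14.  -103. ]
 [ 434.2   -8.3 -105.8]
 [ 427.8  -30.5 -105.9]
 [ 422.   -52.6 -103.2]
 [ 417.9  -74.4  -97.8]
 [ 416.3  -96.   -90.2]
 [ 417.8 -117.3  -81.8]
 [ 422.2 -138.2  -75. ]
 [ 428.5 -158.9  -72.1]] Rmin 143.91944090483727
```

```bash
cat > path2.py <<'E'
import numpy as np
from scipy.optimize import brentq, fsolve
def roll(p,a,R,s,phi,ag,ds=1.0):
    pass
def clc(p0,a0,g,ag,R1,R2,S):
    h=lambda a:np.array([np.cos(a),np.sin(a)]); n=lambda a:np.array([-np.sin(a),np.cos(a)])
    e=g-h(ag)*S
    c1=p0-n(a0)*R1; c2=e+n(ag)*R2   # right turn then left turn
    def f(x):
        phi,l=x; a=c1+n(phi)*R1+h(phi)*l; b=c2-n(phi)*R2; return a-b
    phi,l=fsolve(f,[a0-0.3,100])
    pts=[]
    k=max(2,int(np.ceil(R1*abs(phi-a0)/15)))
    for a in np.linspace(a0,phi,k+1)[1:]: pts.append((*(c1+n(a)*R1),a))
    q=c1+n(phi)*R1+h(phi)*l; pts.append((*q,phi))
    k=max(2,int(np.ceil(R2*abs(ag-phi)/15)))
    for a in np.linspace(phi,ag,k+1)[1:]: pts.append((*(c2-n(a)*R2),a))
    pts.append((*g,ag)); return np.array(pts),phi,l
E
cat > plan.py <<'E'
from path2 import *
d=np.radians
car=(312,-177,-259)
def clear(pts,p0,a0):
    full=np.vstack([[*p0,a0],pts]); m=1e9
    for A,B in zip(full[:-1],full[1:]):
        for t in np.linspace(0,1,12):
            x,y,a=A+(B-A)*t
            for X in np.linspace(0,160,33):
              for Y in ((-85,85) if 105<X<150 else (-72,72)):
                wx=x+np.cos(a)*X-np.sin(a)*Y; wy=y+np.sin(a)*X+np.cos(a)*Y
                dx=max(247-wx,0,wx-312);dy=max(-259-wy,0,wy+177); m=min(m,np.hypot(dx,dy))
    return m
if __name__=='__main__':
    p0=np.array([444.04,101.5]);g=np.array([454.6,-239.8])
    for R1 in(80,110,140):
      for R2 in (80,110,140):
       for S in (60,75,90):
        P,phi,l=clc(p0,d(-84.2),g,d(-72.1),R1,R2,S); print(R1,R2,S,np.degrees(phi).round(1),round(l),clear(P,p0,d(-84.2)).round(1))
E
python3 plan.py
```

```text
80 80 60 -92.8 244 30.1
80 80 75 -94.1 226 21.9
80 80 90 -95.7 208 12.5
80 110 60 -93.3 232 27.2
80 110 75 -94.7 213 18.3
80 110 90 -96.4 194 9.6
80 140 60 -93.8 219 23.9
80 140 75 -95.4 199 15.1
80 140 90 -97.3 178 6.6
110 80 60 -92.9 239 30.0
110 80 75 -94.3 221 21.6
110 80 90 -95.8 202 12.1
110 110 60 -93.4 227 27.0
110 110 75 -94.9 207 18.0
110 110 90 -96.6 187 9.2
110 140 60 -93.9 213 23.7
110 140 75 -95.6 192 14.8
110 140 90 -97.5 170 6.1
140 80 60 -93.0 234 29.8
140 80 75 -94.4 215 21.3
140 80 90 -96.0 195 11.7
140 110 60 -93.5 221 26.7
140 110 75 -95.0 201 17.5
140 110 90 -96.8 179 8.7
140 140 60 -94.1 208 23.4
140 140 75 -95.7 186 14.4
140 140 90 -97.8 162 5.5
```

The smooth quintic would sweep too close to the carton, so I'll use an arc–line–arc path instead (about 19 mm clearance, 75 mm final straight).

```bash
python3 - <<'E'
from plant import r
from h import *
from plan import *
p=r.get_eef_pos(); p0=np.array([444.0,101.5]); a0=d(-84.2); g=np.array([454.6,-239.8]); ag=d(-72.1)
P,phi,l=clc(p0,a0,g,ag,110,100,75); print(len(P),np.degrees(phi),clear(P,p0,a0))
assert all(r.ik([x,y,112],down(a)) is not None for x,y,a in P)
fmax=0
for i,(x,y,a) in enumerate(P[:-1]):
    r.line_to([x,y,112],velocity=70,rot=down(a))
    f=r.get_contact_force(); t=r.get_torque(); print(i,np.round([x,y,np.degrees(a)],1),r.get_eef_pos().round(1),f.round(1),t.round(2),round(r.get_width(),2))
    if np.hypot(f[0],f[1])>25: print('STOP');break
print(r.get_time_s())
t=snap(r,'top','t6'); s=snap(r,'side','s6')
E
```

```text
7 -94.64941173792508 19.242702503260084
0 [444.6  91.5 -89.4] [444.1  91.  112. ] [-0.8 -0.5 -0.9] [0.   0.03 0.  ] 13.55
1 [444.2  81.5 -94.6] [443.8  81.1 112. ] [-0.   0.1  0.6] [-0.01 -0.04 -0.01] 13.35
2 [ 427.  -129.6  -94.6] [ 427.  -129.5  112. ] [-2.8  0.5  0.3] [ 0.16  0.54 -0.08] 14.01
3 [ 426.8 -142.7  -87.1] [ 428.6 -143.1  112. ] [ 1.  -1.  -1.4] [-0.09 -0.12 -0.03] 13.59
4 [ 428.3 -155.7  -79.6] [ 429.3 -155.4  112. ] [ 0.6  0.  -2. ] [-0.   -0.18 -0.04] 13.68
5 [ 431.5 -168.4  -72.1] [ 432.2 -167.9  112. ] [ 0.6 -0.5 -1.5] [-0.07 -0.23 -0.03] 13.28
20.95
```

View pics/t6.png

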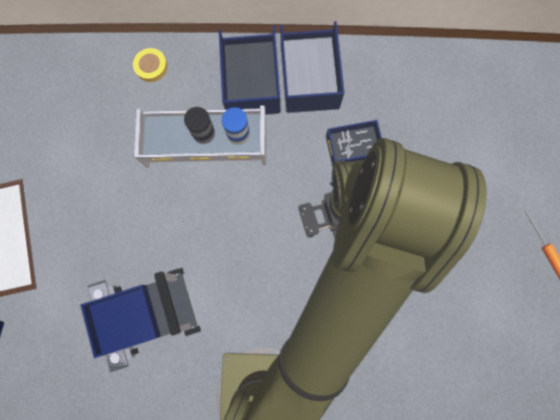

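View pics/s6.png

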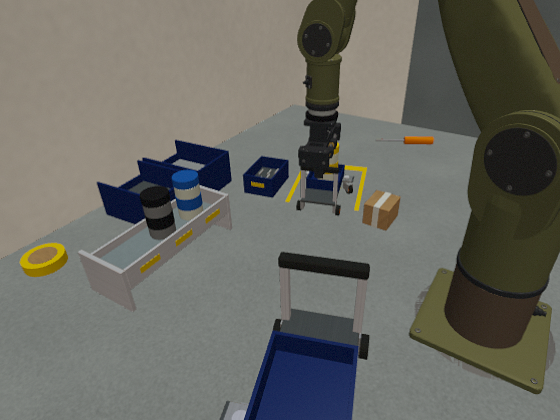

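The caddy is lined up at the bay mouth in the side view, at about (325,190), with the carton and bin untouched. Now the final straight.

```bash
python3 - <<'E'
from plant import r
from h import *
d=np.radians
print(r.line_to([454.6,-239.8,112],velocity=60,rot=down(d(-72.1))),r.get_eef_pos(),r.get_contact_force(),r.get_torque())
r.wait(0.3); print(r.get_eef_pos(),r.get_contact_force(),r.get_width())
r.gripper_open(); p=r.get_eef_pos(); r.line_to([p[0],p[1],230],velocity=120)
r.move_pose([430,150,260],down(d(-84.2)))
print(r.get_time_s())
g=snap(r,'top','t7'); s=snap(r,'side','s7'); crop(g,315,110,475,310,3,'t7c'); crop(s,230,130,410,250,4.4,'s7c')
E
```

```text
False [ 454.73272948 -239.8451191   112.0127989 ] [ 2.37454552 -0.65163135 -0.60420042] [-0.03603721 -0.41807009  0.05076869]
[ 454.65123386 -239.72756763  112.01308081] [ 2.31235271 -0.37825244 -1.36260586] 13.352304255013237
26.5083
```

View pics/t7c.png

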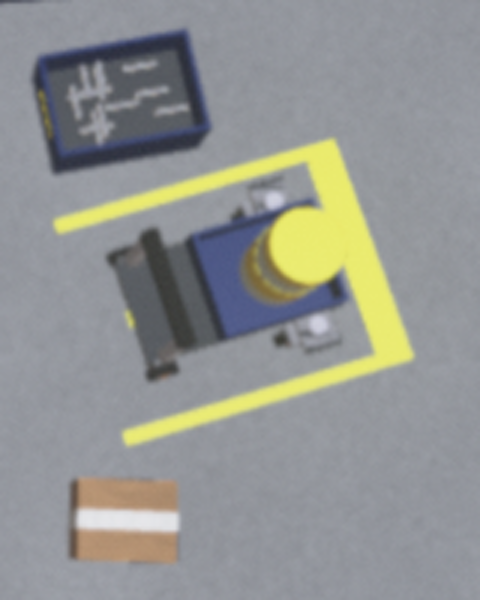

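View pics/s7c.png

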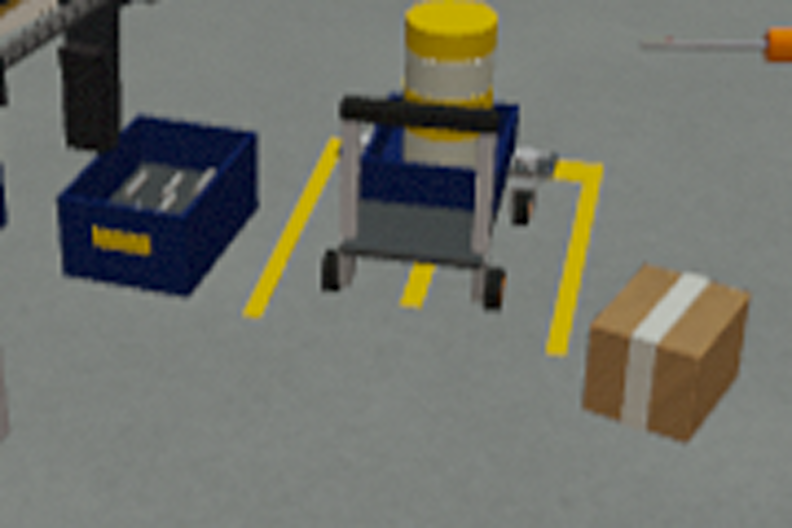

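The caddy stands in the bay with both castor wheels behind their pivots, at (238,215) and (282,339) in the crop. I'll measure the pose with an overlay.

```bash
cat > ov7.py <<'E'
from wh import *
import sys
b=np.array([476.1,-306.4]);a=np.radians(-72.1)
show(sys.argv[1],[*b,a],'top',340,150,460,260,6.5,'w7t')
g=pickle.load(open(sys.argv[1]+'.pkl','rb')); crop(g,340,150,460,260,6.5,'w7r')
E
python3 ov7.py t7
```

View pics/w7t.png

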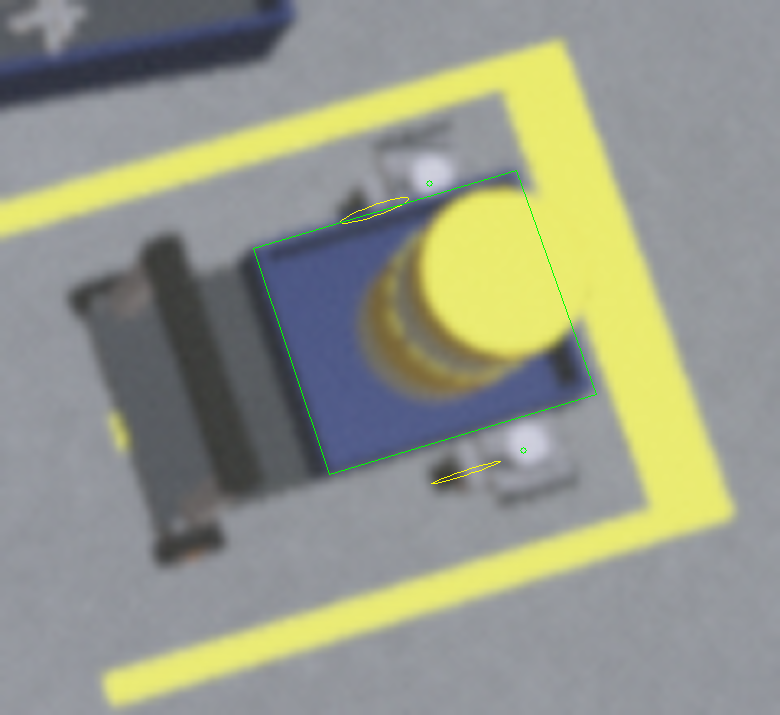

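View pics/w7r.png

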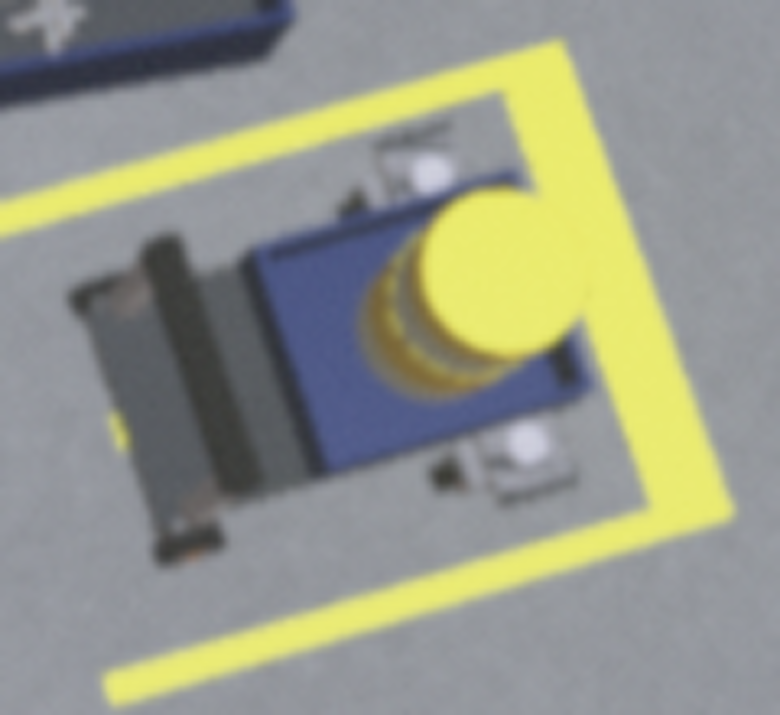

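```bash
python3 - <<'E'
from plant import r
print(r.get_contact_force(),r.get_time_s()); r.finish_job()
E
```

```text
[ 0.81591855  0.20289662 -0.40696184] 26.6083
the job is handed in; nothing more can be done
```

The job is handed in at 26.6 s of the 61 s allowed; no verdict is reported.

- **Tub:** I lifted the yellow-lidded tub over the front rail and set it down at tray-floor height. It stood upright in the tray in every later picture.
- **Castors first:** I gripped the handle crossbar and pushed the caddy straight off for about 135 mm. The top picture then showed both castor wheels behind their pivots. The left wheel was mostly hidden, so that side was judged from a small visible part.
- **Steering in:** I swung the path wide of the carton with about 19 mm of planned clearance and finished with a 75 mm straight run into the bay. Then I let go and moved the arm clear.

**Last checks:**
- The tray lies within about 2 mm of its target in the top picture. The caddy's yaw may be off by up to about 1°, and I did not correct that.
- Both castors trail straight as far as I could judge, within a couple of degrees.
- The bin, carton and other tubs looked unmoved by eye.
- The contact force with the arm clear was under 1 N. Forces I printed at the end of each move while rolling the caddy stayed under 4 N; I did not record them continuously.

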